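# Put the fit-up tools back into their foam inserts

### The arm

A 6-joint arm with a two-finger parallel gripper is mounted at the origin on a cart in front of the work surface, level with it; the furniture and walls round the work are solid. World frame = base frame: x ahead of the robot, y to its left, z up, the work surface at z = 0. Lengths are in m, angles in degrees, forces in N, time in s.
With the tool pointing down it reaches from about 0.275 to 0.725 m from the base axis. Payload 5.6 kg.
Tool frame: the origin (TCP) lies at the centre of the arm's flange, where the gripper is bolted on; the fingertips stand 173 mm ahead of it and the grasp point (between the pads) lies 155 mm ahead of it; z points along the fingers, y is the line along which they close (so a half turn about z gives the same grasp; the last joint's range is limited). The gripper opens to 85 mm and grips with 20 to 120 N. Pads are 22 mm wide; open, the fingers measure 114 mm over their backs; the gripper's body (76 mm by 85 mm) begins 54 mm behind the grasp point. The pads swing forward as they close: fully open they stand 13 mm farther back than shut.
Start: joints at [87.812, 14.616, 6.199, 0, -81.583, -16.306], TCP at [0.174, 0.522, 0.405] pointing down, gripper open.
Joint ranges: [-168.99, 168.99], [-69.2, 112.95], [-62.41, 85.93], [-164.36, 98.24], [-168.68, -3.75], [-174.98, 174.98]. Speed limits (degrees/s): [147.25, 147.25, 180, 180, 180, 180].

### API

Orientations are given as a 3x3 rotation matrix whose columns are the frame's x, y, z axes.
In Python, from plant import status, eyes, workorder gives the robot as it stands.
- The arm moves only by the shell command python3 -m handwheel 'ROWS'. ROWS is text: rows parted by semicolons, each of 7 numbers parted by spaces: the shift along the world's x, y, z in m, then the turn, a rotation vector about the world's x, y, z in rad, then the closure, from -1 (fully open) to 1 (shut), so that 0 is half open. In form: dx dy dz rx ry rz jaw; .... A call has exactly 10 rows; each row is the pose to reach, as a shift and turn from the pose commanded when the call began; what a row does not reach only later rows make up. A row lasts 1/8 s, in which the tool goes at most 62.5 mm and 10.7 degrees, less where a joint would pass 70% of its speed; a pose out of reach is approached as far as the arm can. A call with a gripper value outside its range is refused whole. The fingers move at their own pace and stop on an object; the grip force is fixed at half the most. Time passes only in rows, so rows that repeat a pose let the fingers close, or fill a call up. It gives the time, the measured TCP pose, the force, the opening and the grip force at its end, in the units of the state.
- status.get_state(): the state, without advancing time (a new reading comes with each control period).
- eyes.get_image(name): name is "side" or "top"; returns a dict with "frame" (400x640x3 uint8, blue, green, red), "depth" (400x640 float32, m along the optical axis (not along the pixel's ray), 0 where there is no reading), "mtx" (3x3 intrinsics, pixels), "rvec" (rotation vector, rad) and "tvec" (3), from world to camera coordinates, as OpenCV has them. Camera axes: x right, y down, z forward; pixel columns grow to the right and rows downward; lengths in m; the calibration is good to about 2 mm. A picture is of the moment at which its call begins.
- workorder.finish_job(): hands the job in; it is judged then, once.
Trained networks look in the newest picture that a camera, given by its name, has taken for a name from the list of things; names that differ only in an ending like _2 or _b are one class to them, and where a whole thing is asked for, a point or a joint stands for the part that bears it (a point fixed in the world has none). Each returns a list of dicts, best first, with "conf" (0 to 1); they miss things now and then, are a little off and sometimes report something else, mostly with a low value. They report only what shows in the picture. A call takes as long as a camera call. They do not tell look-alikes from the thing itself.
- eyes.look_for(camera, name): "pixel" ([column, row] in pixels, amid what is visible of it).
- eyes.spot_point(camera, name): "pixel" ([column, row] in pixels: a listed point, or the origin of a listed thing).
The state is a dict: "clock": time; "q": joint angles; "qvel": joint speeds; "joint_efforts": joint torques, N m; "position": TCP position; "eef_rot": TCP orientation; "contact_force": force on the tool from outside, world axes, zero at the start; "wrist_torque": the same for the moment, N m; "gripper_width": finger opening in m; "grasp_force": force on a finger pad.
Only numpy, scipy, OpenCV 4.12 (cv2) and the standard library are available. Lean on these libraries where they do the work, as an engineer would, in place of code of your own. Each camera call takes 0.05 s, during which the arm holds its last target. There are 200 camera calls.

### The job

The fit-up on the stainless tray is finished: put the two arrow magnets, the pink gas cup and the tape measure back into the foam inserts cut to their shapes, each fully down in its own cut-out, magnets flat with the tip to the narrow end, cup and tape measure upright. Do not push the open tin of nuts out of its place.

Things in the scene. Friction and masses are not known exactly. Their poses are not given: they have to be found in the camera images.
- magnet_big: Larger arrow-shaped welding magnet, red plates on a steel core (no pull here), lying flat, 59 x 84 x 16 mm, 0.3 kg. House-shaped from above, symmetrical about its x: base edge 71 mm at x = -29, widest (84) at x = -17, blunt tip, a 24 mm edge, at x = +29. Origin: centre of the underside, z up. Grip along x by the top 7 mm: then the fingertips stay above the foam.
- magnet_small: Smaller arrow-shaped welding magnet, red on steel, lying flat, 42 x 54 x 16 mm, 0.14 kg. Same shape, symmetrical about its x: base edge 42 mm at x = -21, widest (54) at x = -10, blunt tip, a 22 mm edge, at x = +21. Origin: centre of the underside, z up. Grip along x (42 mm) by the top 7 mm.
- gas_cup: Pink ceramic gas cup of a welding torch, standing on its wide end: 42 mm tall, 25 mm in diameter below, narrower above, open at both ends, 12 g. Origin: centre of the underside, z up the axis.
- tape_mid (a point): Yellow tape measure, upright in the stainless tray (floor 2 mm up, walls 140 mm high and 264 mm apart, tray turned some 50 degrees). 34 mm thick (own x, grip here), 63 mm tall, 0.26 kg. This point: in the plane of its underside, midway between the case's back and the small tongue's end; the case spans y = -38 to +28 mm, the tongue to +38 mm; z up.
- insert_big: Foam insert for the larger magnet, 90 x 114 mm (own x by y), 16 mm thick, fixed: 7 mm dark foam on 9 mm yellow foam; cut-out through the dark sheet only, its yellow floor 9 mm above the bench. Cut-out: that magnet's outline plus 5 mm all round at the floor, 7.5 mm at the lip, tip towards +x. In place, origins coincide and x axes point the same way. Origin: centre of the underside, z up.
- insert_small: Foam insert for the smaller magnet, 74 x 88 mm (own x by y), 16 mm thick, fixed: 7 mm dark foam on 9 mm yellow foam; cut-out through the dark sheet only, its yellow floor 9 mm above the bench. Cut-out: that magnet's outline plus 5 mm all round at the floor, 7.5 mm at the lip, tip towards +x. In place, origins coincide and x axes point the same way. Origin: centre of the underside, z up.
- insert_cup: Foam insert for the gas cup, 66 x 66 mm (own x by y), 16 mm thick, fixed: 7 mm dark foam on 9 mm yellow foam; cut-out through the dark sheet only, its yellow floor 9 mm above the bench. Round cut-out in the middle, 35 mm across at the floor, 40 mm at the lip. Origin: centre of the underside, z up.
- insert_tape: Foam insert for the tape measure, 68 x 112 mm (own x by y), 16 mm thick, fixed: 7 mm dark foam on 9 mm yellow foam; cut-out through the dark sheet only, its yellow floor 9 mm above the bench. Oblong cut-out in the middle, 44 (x) by 88 mm (y) at the floor, 5 mm more at the lip; the tape measure stands upright in it, tongue to either end. Origin: centre of the underside, z up.
- nut_tin: Open round tin of nuts, 71 mm in diameter, 38 mm tall, standing loose beside the inserts; it stays where it is. Origin: centre of the underside.
There are look-alikes about, which are no part of the job. Leave any turquoise look-alike of the gas_cup alone.

How it is judged (in metres and radians):
At the end, for the whole second after the job is handed in: Every tool at rest in its own cut-out: under 3.5 mm off the yellow floor, within 7 degrees of upright or flat, within 12 mm of the insert's centre (tape measure 18 mm); magnets and tape measure turned to the insert's axes within 20 degrees; nut tin within 20 mm of its place (horizontal distance between magnet_big and insert_big below 0.012 m and z of magnet_big in the frame of insert_big between 0.005 and 0.0125 m and angle between each of magnet_big, magnet_small, gas_cup, tape_mid's own z axis and vertical below 0.12 rad and angle between the x axis of magnet_big and the x axis of insert_big, either way round below 0.35 rad and horizontal distance between magnet_small and insert_small below 0.012 m and z of magnet_small in the frame of insert_small between 0.005 and 0.0125 m and angle between the x axis of magnet_small and the x axis of insert_small, either way round below 0.35 rad and horizontal distance between gas_cup and insert_cup below 0.012 m and z of gas_cup in the frame of insert_cup between 0.005 and 0.0125 m and horizontal distance between tape_mid and insert_tape below 0.018 m and z of tape_mid in the frame of insert_tape between 0.005 and 0.0125 m and angle between the x axis of tape_mid and the x axis of insert_tape, either way round below 0.35 rad and linear speed of each of magnet_big, magnet_small, gas_cup below 0.02 m/s and distance of nut_tin from where it was at the start of the episode below 0.02 m); the robot touches nothing.
It fails at once if the open tin of nuts is knocked over or tipped (angle between nut_tin's own z axis and vertical above 0.35 rad).
It also fails if it takes over 120 s, if anything falls off the work surface, if the arm or the gripper's body presses on something with over 40 N, if the wrist force passes 120 N, or if a joint passes its speed limit or range.

## Working session

There is one attempt and no reset: what is moved stays moved. The work goes in short steps, Python scripts to look and compute and a shell command to move; the robot and the scene stay as the last step left them, time stands still between calls to the robot, and variables do not carry over. Pictures are saved under pics/ and viewed, at most 14 in all, crops included, and the job is handed in when it is done.

```bash
mkdir -p pics; ls; cat > h.py <<'E'
import numpy as np, cv2
from plant import status, eyes, workorder
def cam(n):
    d=eyes.get_image(n); R,_=cv2.Rodrigues(np.array(d['rvec'],float)); d['R']=R; d['t']=np.array(d['tvec'],float).ravel(); d['K']=np.array(d['mtx']); return d
def cloud(d):
    z=d['depth']; v,u=np.mgrid[0:400,0:640]; K=d['K']
    P=np.stack([(u-K[0,2])/K[0,0]*z,(v-K[1,2])/K[1,1]*z,z],-1)
    W=(P-d['t'])@d['R']; W[z==0]=np.nan; return W
def ray(d,px,h):
    K=d['K']; r=d['R'].T@np.array([(px[0]-K[0,2])/K[0,0],(px[1]-K[1,2])/K[1,1],1]); o=-d['R'].T@d['t']
    return o+r*(h-o[2])/r[2]
E
python3 - <<'E'
from h import *
for n in ['top','side']:
    d=cam(n); cv2.imwrite(f'pics/{n}0.png',d['frame']); print(n,-d['R'].T@d['t'],d['R'][2])
    W=cloud(d)
    for o in ['magnet_big','magnet_small','gas_cup','tape_mid','insert_big','insert_small','insert_cup','insert_tape','nut_tin']:
        for f in (eyes.look_for,eyes.spot_point):
            print(o,f.__name__[:4],[(np.round(x['pixel']).astype(int).tolist(),round(x['conf'],2),np.round(W[int(x['pixel'][1]),int(x['pixel'][0])],3).tolist()) for x in f(n,o)[:3]])
E
```

```text
pics
top [0.42580419 0.05978717 1.0668495 ] [ 0.13905792  0.01150431 -0.99021742]
magnet_big call [([203, 204], 0.69, [0.565, 0.407, 0.016])]
magnet_big call [([314, 159], 0.17, [0.681, 0.095, 0.065])]
magnet_small call []
magnet_small call [([202, 240], 0.76, [0.461, 0.408, 0.016])]
gas_cup call [([256, 239], 0.42, [0.465, 0.257, 0.002]), ([410, 231], 0.33, [0.489, -0.177, 0.008])]
gas_cup call [([256, 238], 0.42, [0.47, 0.259, 0.003]), ([329, 247], 0.39, [0.444, 0.05, -0.001])]
tape_mid call [([312, 160], 0.6, [0.679, 0.101, 0.064]), ([447, 235], 0.35, [0.479, -0.282, 0.003])]
tape_mid call [([310, 159], 0.83, [0.685, 0.104, 0.062])]
insert_big call [([450, 234], 0.75, [0.481, -0.284, 0.014])]
insert_big call [([446, 233], 0.68, [0.484, -0.274, 0.01])]
insert_small call [([410, 230], 0.65, [0.492, -0.174, 0.009])]
insert_small call [([410, 230], 0.73, [0.492, -0.174, 0.009]), ([381, 194], 0.25, [0.591, -0.092, 0.024])]
insert_cup call [([367, 229], 0.56, [0.497, -0.056, 0.009]), ([205, 239], 0.51, [0.464, 0.399, 0.017])]
insert_cup call [([365, 230], 0.79, [0.491, -0.05, 0.015])]
i
[... 1085 characters left out ...]
 [([397, 298], 0.82, [0.47, -0.289, 0.009])]
insert_small call [([362, 263], 0.63, [0.493, -0.17, 0.009])]
insert_small call [([362, 268], 0.93, [0.487, -0.179, 0.007]), ([220, 179], 0.63, [0.454, 0.383, 0.017])]
insert_cup call [([321, 238], 0.87, [0.493, -0.04, 0.008])]
insert_cup call [([322, 241], 0.82, [0.488, -0.05, 0.007])]
insert_tape call [([435, 254], 0.91, [0.63, -0.241, 0.009]), ([399, 298], 0.47, [0.473, -0.29, 0.008])]
insert_tape call [([430, 260], 0.81, [0.597, -0.254, 0.016])]
nut_tin call [([373, 232], 0.71, [0.565, -0.123, 0.034]), ([399, 296], 0.45, [0.478, -0.285, 0.009]), ([365, 262], 0.21, [0.5, -0.171, 0.009])]
nut_tin call [([370, 237], 0.76, [0.562, -0.121, 0.022])]
```

```bash
python3 - <<'E'
import cv2
a=cv2.imread('pics/top0.png')[120:270,170:490]; cv2.imwrite('pics/topc.png',cv2.resize(a,None,fx=2.5,fy=2.5,interpolation=cv2.INTER_CUBIC))
E
```

```text
(no output)
```

View pics/topc.png

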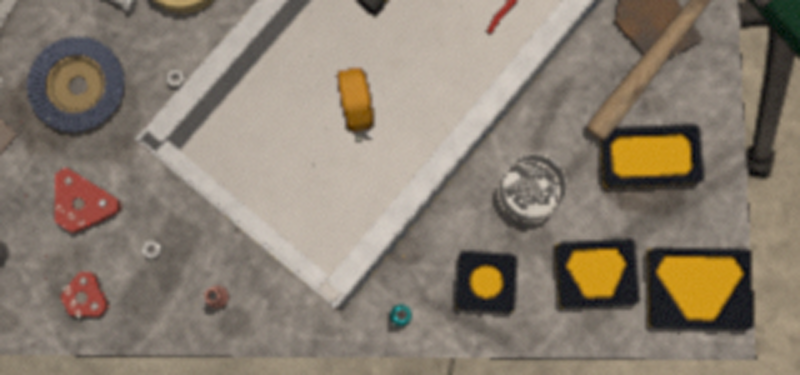

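View pics/side0.png

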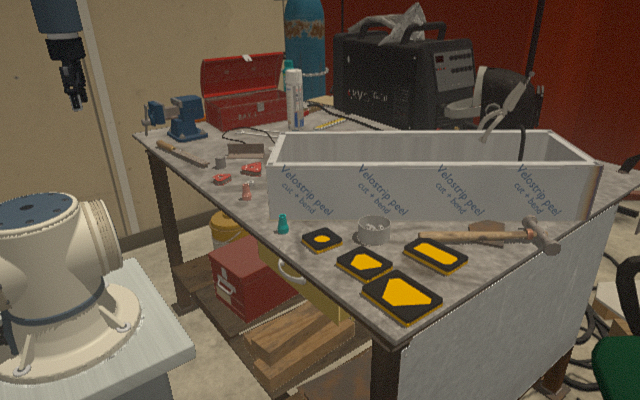

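```bash
cat >> h.py <<'E'
from scipy.optimize import minimize
def house(a): return np.array(a+[[x,-y] for x,y in a[::-1]])
BIG=house([[-.029,.0355],[-.017,.042],[.029,.012]]); SML=house([[-.021,.021],[-.010,.027],[.021,.011]])
def off(P,r):
    c=np.linspace(0,2*np.pi,24,endpoint=False); C=r*np.stack([np.cos(c),np.sin(c)],1)
    return (P[:,None]+C[None]).reshape(-1,2)
rect=lambda x0,x1,y0,y1: np.array([[x0,y0],[x1,y0],[x1,y1],[x0,y1]],float)
def fit(d,mask,P,zs,p0,win=0.09,ths=np.arange(0,2*np.pi,np.pi/6),S=6):
    # mask: float 0..1 image; silhouette of prism P over heights zs
    rv=np.array(d['rvec'],float)
    pr=lambda W: cv2.projectPoints(W.reshape(-1,1,3),rv,d['t'],d['K'],None)[0].reshape(-1,2)
    c=pr(np.array([[p0[0],p0[1],np.mean(zs)]]))[0].astype(int); h=int(win*370)+4
    x0,y0=c-h; m=mask[y0:y0+2*h,x0:x0+2*h]; m=cv2.resize(m.astype(np.float32),None,fx=S,fy=S,interpolation=cv2.INTER_LINEAR)
    def cost(p):
        R=np.array([[np.cos(p[2]),-np.sin(p[2])],[np.sin(p[2]),np.cos(p[2])]]); q=P@R.T+p[:2]
        W=np.concatenate([np.c_[q,np.full(len(q),z)] for z in zs]); u=(pr(W)-[x0,y0]+.5)*S-.5
        im=np.zeros(m.shape,np.float32); cv2.fillConvexPoly(im,np.round(cv2.convexHull(u.astype(np.float32))*16).astype(np.int32),1.,shift=4)
        return np.abs(im-m).sum()/max(m.sum(),1)
    best=[]
    for t in ths:
        x=np.array([p0[0],p0[1],t])
        s=x+np.array([[0,0,0],[.012,0,0],[0,.012,0],[0,0,.3]])
        r=minimize(cost,x,method='Nelder-Mead',options=dict(initial_simplex=s,maxiter=150)); best.append((r.fun,*r.x))
    best.sort(); return best
def show(n,b): 
    for r in b[:2]: print(n,'cost %.3f xy %.4f %.4f th %.1f'%(r[0],r[1],r[2],np.degrees(r[3])%360))
def soft(d,kind):
    f=d['frame'].astype(float); b,g,r=f[...,0],f[...,1],f[...,2]
    s=(r-np.maximum(g,b)) if kind=='red' else np.minimum(r,g)-b
    return s
E
python3 - <<'E'
from h import *
d=cam('top'); W=cloud(d); st=status.get_state(); print(st['position'],np.round(st['eef_rot'],3).tolist(),st['gripper_width'])
red=np.clip((soft(d,'red')-25)/50,0,1); 
yel=np.clip((soft(d,'y')-40)/80,0,1)
print([int(soft(d,'red')[204,203]),int(soft(d,'red')[240,204]),int(soft(d,'y')[234,450]),int(soft(d,'y')[158,312])])
Z=np.nan_to_num(W[...,2])
show('magb',fit(d,red,BIG,[0,.016],(.565,.405)));show('mags',fit(d,red,SML,[0,.016],(.461,.405),.05))
show('insb',fit(d,yel,off(BIG,.005),[.009],(.483,-.282)));show('inss',fit(d,yel,off(SML,.005),[.009],(.49,-.175),.05))
show('insc',fit(d,yel,off(np.zeros((1,2)),.0175),[.009],(.492,-.052),.05,[0]))
show('inst',fit(d,yel,rect(-.022,.022,-.044,.044),[.009],(.625,-.235),.07,[0,.3,-.3]))
show('tape',fit(d,yel,rect(-.017,.017,-.033,.033),[.002,.065],(.68,.1),.07))
m=(Z>.055)&(np.hypot(W[...,0]-.68,W[...,1]-.1)<.06); q=W[m][:,:2]; print('tape top',m.sum(),cv2.minAreaRect(q.astype(np.float32)*1000),np.median(W[m][:,2]))
s=cam('side'); Ws=cloud(s)
for nm,dd,ww in(('top',d,W),('side',s,Ws)):
    m=(np.hypot(ww[...,0]-.467,ww[...,1]-.255)<.04)&(ww[...,2]>.012); q=ww[m]; print(nm,'cup',m.sum(),q.mean(0).round(4),q.min(0).round(3),q.max(0).round(3))
    m=(np.hypot(ww[...,0]-.58,ww[...,1]+.1)<.06)&(ww[...,2]>.02); q=ww[m]; print(nm,'tin',m.sum(),q.min(0).round(3),q.max(0).round(3))
m=(Z>.11)&(Z<.16)&(W[...,0]>.3); q=W[m]; i=q[:,0].argmin(); print('tray corner near',q[i], 'left',q[q[:,1].argmax()])
a=d['frame']; cv2.imwrite('pics/crop2.png',np.hstack([cv2.resize(x,(380,380),interpolation=cv2.INTER_CUBIC) for x in (a[139:179,292:332],a[219:259,236:276])]))
E
```

```text
[0.17443427 0.52159479 0.4046975 ] [[0.948, -0.317, -0.0], [-0.317, -0.948, 0.0], [-0.0, -0.0, -1.0]] 0.08498871242001245
[83, 48, 125, 85]
magb cost 0.405 xy 0.5705 0.4157 th 149.9
magb cost 0.406 xy 0.5701 0.4155 th 148.7
mags cost 0.469 xy 0.4648 0.4065 th 116.9
mags cost 0.470 xy 0.4651 0.4062 th 115.6
insb cost 0.252 xy 0.4791 -0.2868 th 179.1
insb cost 0.252 xy 0.4792 -0.2867 th 179.3
inss cost 0.101 xy 0.4948 -0.1721 th 183.1
inss cost 0.101 xy 0.4948 -0.1722 th 183.0
insc cost 0.160 xy 0.4851 -0.0484 th 6.5
inst cost 0.109 xy 0.6293 -0.2378 th 2.3
inst cost 0.109 xy 0.6292 -0.2378 th 2.3
tape cost 2.422 xy 0.6825 0.0987 th 97.1
tape cost 2.422 xy 0.6825 0.0987 th 277.1
tape top 212 ((691.01123046875, 99.80380249023438), (53.08413314819336, 33.498046875), 11.64599609375) 0.06336662241099607
top cup 54 [0.466  0.2512 0.0278] [0.456 0.243 0.012] [0.478 0.262 0.045]
top tin 161 [ 0.555 -0.135  0.02 ] [ 0.625 -0.065  0.042]
side cup 94 [0.4662 0.2465 0.0262] [0.455 0.237 0.012] [0.479 0.259 0.042]
side tin 488 [ 0.554 -0.14   0.02 ] [ 0.628 -0.066  0.04 ]
tray corner near [0.41480849 0.87492536 0.11262856] left [1.122015   0.97577447 0.11049313]
```

View pics/crop2.png

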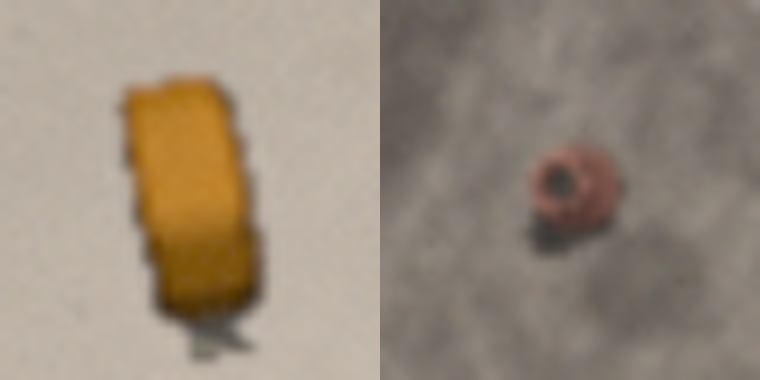

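```bash
cat >> h.py <<'E'
def local(m,W,p,r): 
    m=m*(np.hypot(W[...,0]-p[0],W[...,1]-p[1])<r); return cv2.morphologyEx(m.astype(np.float32),cv2.MORPH_CLOSE,np.ones((3,3)))
def draw(im,d,P,zs,p,S,o):
    R=np.array([[np.cos(p[2]),-np.sin(p[2])],[np.sin(p[2]),np.cos(p[2])]]); q=P@R.T+p[:2]
    for z in zs:
        u=cv2.projectPoints(np.c_[q,np.full(len(q),z)].reshape(-1,1,3),np.array(d['rvec'],float),d['t'],d['K'],None)[0].reshape(-1,2)
        cv2.polylines(im,[np.round(((u-o+.5)*S-.5)).astype(int)],True,(255,255,0),1)
E
python3 - <<'E'
from h import *
d=cam('top'); W=cloud(d)
sr,sy=soft(d,'red'),soft(d,'y'); Z=np.nan_to_num(W[...,2])
print('bg',sr[222,225],sr[215,180],'wheel',sy[150,330],sy[225,340], np.percentile(sr[195:215,195:215],[10,50,90]))
big=cv2.resize(d['frame'][140:270,180:480],None,fx=2.6,fy=2.6,interpolation=cv2.INTER_CUBIC); 
tiles=[]
for n,s,lo,hi,P,zs,p,r,ths in [
 ('magb',sr,18,45,BIG,[0.001,.016],(.565,.405),.06,np.arange(0,6.2,.5)),('mags',sr,18,45,SML,[0.001,.016],(.461,.405),.045,np.arange(0,6.2,.5)),
 ('insb',sy,40,90,off(BIG,.005),[.009],(.483,-.282),.065,[3.1,2.9,3.3]),('inss',sy,40,90,off(SML,.005),[.009],(.49,-.175),.05,[3.1,3.3]),
 ('insc',sy,40,90,off(np.zeros((1,2)),.0175),[.009],(.492,-.052),.04,[0]),('inst',sy,40,90,rect(-.022,.022,-.044,.044),[.009],(.628,-.238),.07,[0,.1]),
 ('tape',sy,45,70,rect(-.017,.017,-.033,.033),[.004,.065],(.683,.1),.06,[1.6,1.8]),
 ('cup',sr,18,35,off(np.zeros((1,2)),.0125),[.002,.012],(.467,.253),.03,[0])]:
    m=local(np.clip((s-lo)/(hi-lo),0,1),W,p,r); b=fit(d,m,P,zs,p,.07,ths); show(n,b)
    c=cv2.projectPoints(np.array([[[p[0],p[1],.01]]]),np.array(d['rvec'],float),d['t'],d['K'],None)[0].ravel().astype(int); o=c-20
    t=cv2.resize(d['frame'][o[1]:o[1]+40,o[0]:o[0]+40],(200,200),interpolation=cv2.INTER_CUBIC); draw(t,d,P,zs,b[0][1:],5,o); tiles.append(t)
cv2.imwrite('pics/fit.png',np.vstack([np.hstack(tiles[:4]),np.hstack(tiles[4:])]))
# tray wall edges: cells with z>.1 in the region near
m=(Z>.12)&(Z<.15)&(W[...,0]>.35)&(W[...,0]<.8)&(W[...,1]<.4)&(W[...,1]>-.25); q=W[m]
for y in np.arange(-.1,.4,.05):
    k=abs(q[:,1]-y)<.01; x=q[k,0]; print('wall y%.2f'%y, np.round([x.min(),x.max()],3) if k.any() else None)
E
```

```text
bg 10.0 8.0 wheel 15.0 9.0 [ 8. 74. 85.]
magb cost 0.099 xy 0.5702 0.4154 th 148.8
magb cost 0.099 xy 0.5702 0.4154 th 148.8
mags cost 0.154 xy 0.4648 0.4061 th 116.7
mags cost 0.154 xy 0.4648 0.4062 th 116.7
insb cost 0.061 xy 0.4791 -0.2869 th 180.0
insb cost 0.061 xy 0.4791 -0.2867 th 179.4
inss cost 0.080 xy 0.4948 -0.1721 th 182.5
inss cost 0.080 xy 0.4949 -0.1722 th 182.8
insc cost 0.125 xy 0.4851 -0.0483 th 0.3
inst cost 0.090 xy 0.6293 -0.2378 th 2.2
inst cost 0.090 xy 0.6293 -0.2377 th 2.6
tape cost 0.680 xy 0.6823 0.0986 th 101.7
tape cost 0.682 xy 0.6821 0.0989 th 96.6
cup cost 0.436 xy 0.4675 0.2554 th 8.5
wall y-0.10 [0.699 0.757]
wall y-0.05 [0.638 0.699]
wall y0.00 [0.579 0.636]
wall y0.05 [0.518 0.575]
wall y0.10 [0.458 0.515]
wall y0.15 [0.475 0.8  ]
wall y0.20 [0.514 0.772]
wall y0.25 [0.557 0.712]
wall y0.30 [0.597 0.654]
wall y0.35 None
```

View pics/fit.png

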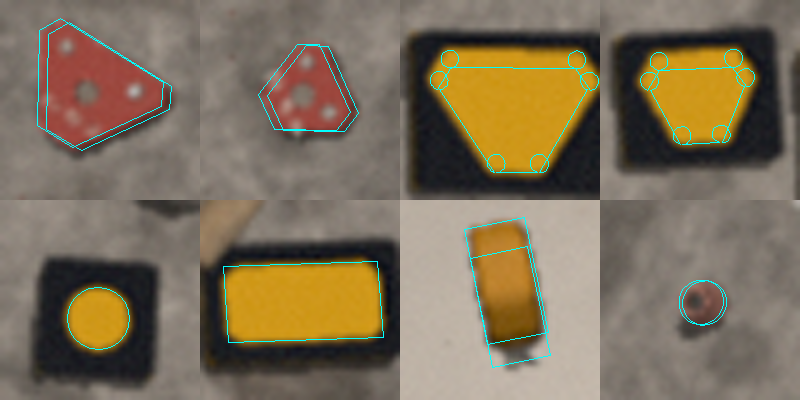

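```bash
r="";python3 -m handwheel '0.2 -0.05 0 0 0 -0.9 -1; 0.2 -0.05 0 0 0 -0.9 -1; 0.396 -0.107 -0.05 0 0 -1.792 -1; 0.396 -0.107 -0.155 0 0 -1.792 -1; 0.396 -0.107 -0.155 0 0 -1.792 -1; 0.396 -0.107 -0.155 0 0 -1.792 -1; 0.396 -0.107 -0.155 0 0 -1.792 -1; 0.396 -0.107 -0.155 0 0 -1.792 -1; 0.396 -0.107 -0.155 0 0 -1.792 -1; 0.396 -0.107 -0.155 0 0 -1.792 -1'; python3 -c "
from h import *
s=status.get_state();print(np.round(s['q'],1),np.round(s['eef_rot'],3).tolist())"
```

```text
clock: 3.3
position: [0.5709, 0.4143, 0.249]
eef_rot: [[-0.522, -0.853, -0.001], [-0.853, 0.522, -0.001], [0.001, 0.0, -1.0]]
contact_force: [-0.1, 0.4, 0.1]
gripper_width: 0.085
grasp_force: 0.0
[ 48.6  36.4  17.6   0.  -71.2 -80.1] [[-0.522, -0.853, -0.001], [-0.853, 0.522, -0.001], [0.001, 0.0, -1.0]]
```

```bash
python3 -m handwheel '0 0 -0.06 0 0 0 -1; 0 0.001 -0.071 0 0 0 -1; 0 0.001 -0.071 0 0 0 -1; 0 0.001 -0.071 0 0 0 1; 0 0.001 -0.071 0 0 0 1; 0 0.001 -0.071 0 0 0 1; 0 0.001 -0.071 0 0 0 1; 0 0.001 -0.071 0 0 0 1; 0 0.001 -0.071 0 0 0 1; 0 0.001 -0.071 0 0 0 1'; python3 - <<'E'
from h import *
d=cam('side'); a=d['frame'][100:220,190:320]; cv2.imwrite('pics/g1.png',cv2.resize(a,None,fx=4.5,fy=4.5,interpolation=cv2.INTER_CUBIC))
E
```

```text
clock: 4.55
position: [0.571, 0.4162, 0.1818]
eef_rot: [[-0.517, -0.856, 0.004], [-0.856, 0.517, 0.003], [-0.005, -0.002, -1.0]]
contact_force: [-1.2, 0.2, 6.4]
gripper_width: 0.0555
grasp_force: 63.0
```

View pics/g1.png

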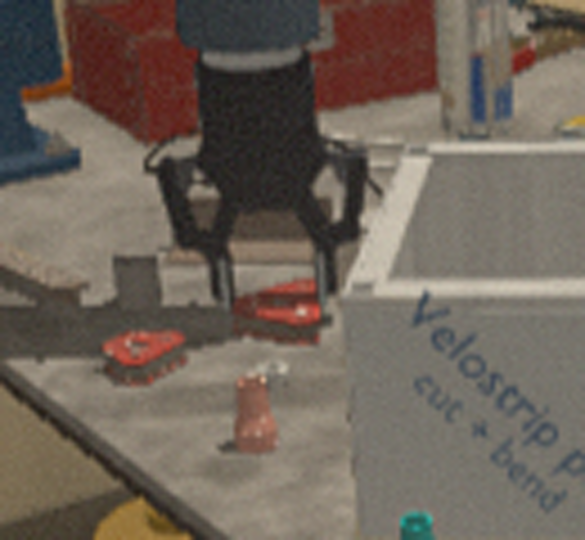

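```bash
python3 -m handwheel '0 0 0.05 0 0 0 1; 0 0 0.1 0 0 0 1; 0 0 0.1 0 0 0 1; 0 0 0.1 0 0 0 1; 0 0 0.1 0 0 0 1; 0 0 0.1 0 0 0 1; 0 0 0.1 0 0 0 1; 0 0 0.1 0 0 0 1; 0 0 0.1 0 0 0 1; 0 0 0.1 0 0 0 1'; python3 - <<'E'
from h import *
d=cam('side'); a=d['frame'][90:180,200:310]; cv2.imwrite('pics/g2.png',cv2.resize(a,None,fx=6,fy=6,interpolation=cv2.INTER_CUBIC))
W=cloud(d); s=status.get_state(); p=s['position']; z=np.array(s['eef_rot'])
m=(soft(d,'red')>25)&(np.linalg.norm(W-[p[0],p[1],p[2]-.17],axis=2)<.07); q=W[m]-p
print(m.sum(), (q@z).min(0).round(4),(q@z).max(0).round(4))
c=q-q.mean(0); u,sv,vt=np.linalg.svd(c,full_matrices=False); print(sv,vt[2]@z, 'tool')
E
```

```text
clock: 5.85
position: [0.5704, 0.4156, 0.2787]
eef_rot: [[-0.518, -0.856, 0.0], [-0.856, 0.518, 0.0], [-0.0, -0.0, -1.0]]
contact_force: [0.1, 0.2, -3.0]
gripper_width: 0.0555
grasp_force: 65.4
159 [-0.0345 -0.0326  0.1151] [0.0462 0.0483 0.1833]
[0.26809641 0.20804415 0.11350541] [-0.12343438  0.10000216  0.98730113] tool
```

View pics/g2.png

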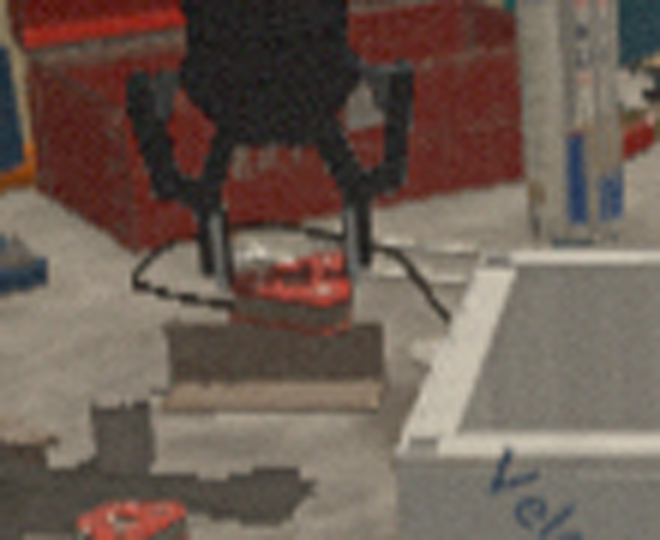

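```bash
python3 -m handwheel '0 0 0.06 0 0 0 1; -0.02 -0.02 0.11 0 0 0.1 1; -0.05 -0.08 0.11 0 0 0.2 1; -0.07 -0.14 0.11 0 0 0.3 1; -0.09 -0.2 0.11 0 0 0.4 1; -0.09 -0.26 0.11 0 0 0.545 1; -0.091 -0.32 0.11 0 0 0.545 1; -0.091 -0.38 0.11 0 0 0.545 1; -0.091 -0.44 0.11 0 0 0.545 1; -0.091 -0.5 0.11 0 0 0.545 1'; python3 -m handwheel '0 -0.06 0 0 0 0 1; 0 -0.12 -0.02 0 0 0 1; 0 -0.18 -0.05 0 0 0 1; 0 -0.202 -0.1 0 0 0 1; 0 -0.202 -0.16 0 0 0 1; 0 -0.202 -0.175 0 0 0 1; 0 -0.202 -0.175 0 0 0 1; 0 -0.202 -0.175 0 0 0 1; 0 -0.202 -0.175 0 0 0 1; 0 -0.202 -0.175 0 0 0 1'
python3 - <<'E'
from h import *
d=cam('side'); a=d['frame'][235:335,340:470]; cv2.imwrite('pics/p1.png',cv2.resize(a,None,fx=5,fy=5,interpolation=cv2.INTER_CUBIC))
E
```

```text
clock: 7.15
position: [0.4789, -0.0863, 0.3893]
eef_rot: [[0.001, -1.0, 0.001], [-1.0, -0.001, 0.0], [-0.0, -0.001, -1.0]]
contact_force: [1.9, 0.5, -2.6]
gripper_width: 0.0553
grasp_force: 65.4
clock: 8.4
position: [0.4798, -0.2863, 0.215]
eef_rot: [[0.001, -1.0, 0.002], [-1.0, -0.001, -0.001], [0.001, -0.002, -1.0]]
contact_force: [0.6, 0.2, -3.7]
gripper_width: 0.0554
grasp_force: 65.5
```

View pics/p1.png

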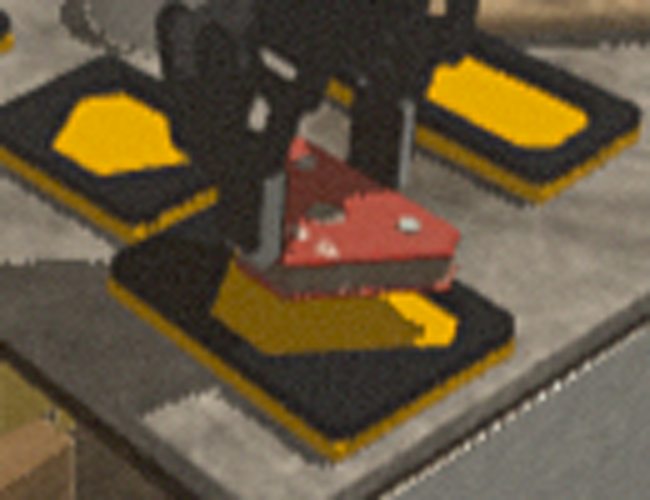

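```bash
python3 -m handwheel '0 0 -0.01 0 0 0 1; 0 0 -0.018 0 0 0 1; 0 0 -0.022 0 0 0 1; 0 0 -0.022 0 0 0 1; 0 0 -0.022 0 0 0 1; 0 0 -0.022 0 0 0 1; 0 0 -0.022 0 0 0 1; 0 0 -0.022 0 0 0 1; 0 0 -0.022 0 0 0 1; 0 0 -0.022 0 0 0 1'
```

```text
clock: 9.7
position: [0.4795, -0.2864, 0.1917]
eef_rot: [[0.001, -1.0, 0.0], [-1.0, -0.001, -0.0], [0.0, -0.0, -1.0]]
contact_force: [-0.1, -0.5, -2.2]
gripper_width: 0.0553
grasp_force: 65.5
```

```bash
python3 -m handwheel '0 0 -0.001 0 0 0 1; 0 0 -0.002 0 0 0 1; 0 0 -0.002 0 0 0 1; 0 0 -0.002 0 0 0 1; 0 0 -0.002 0 0 0 1; 0 0 -0.002 0 0 0 0; 0 0 -0.002 0 0 0 -0.5; 0 0 -0.002 0 0 0 -1; 0 0 -0.002 0 0 0 -1; 0 0 -0.002 0 0 0 -1'; python3 -m handwheel '0 0 0.03 0 0 0 -1; 0 0 0.09 0 0 0 -1; 0 0.03 0.15 0 0 0 -1; 0 0.09 0.2 0 0 0 -1; 0 0.15 0.2 0 0 0 -1; 0 0.21 0.2 0 0 0 -1; 0 0.27 0.2 0 0 0 -1; 0 0.33 0.2 0 0 0 -1; 0 0.39 0.2 0 0 0 -1; 0 0.45 0.2 0 0 0 -1'
python3 - <<'E'
from h import *
d=cam('side'); a=d['frame'][235:335,340:470]; cv2.imwrite('pics/p2.png',cv2.resize(a,None,fx=5,fy=5,interpolation=cv2.INTER_CUBIC))
d=cam('top');W=cloud(d);sr=soft(d,'red')
m=local(np.clip((sr-18)/27,0,1),W,(.479,-.287),.06); show('magb',fit(d,m,BIG,[.009,.025],(.479,-.287),.07,[3,3.3]))
k=(m>.8);print(np.percentile(W[k][:,2],[5,50,95]))
E
```

```text
clock: 10.95
position: [0.4795, -0.2864, 0.1896]
eef_rot: [[0.001, -1.0, -0.0], [-1.0, -0.001, -0.0], [0.0, 0.0, -1.0]]
contact_force: [-0.2, 0.1, 0.0]
gripper_width: 0.0854
grasp_force: 0.0
clock: 12.2
position: [0.479, 0.1647, 0.39]
eef_rot: [[0.001, -1.0, 0.001], [-1.0, -0.001, 0.0], [-0.0, -0.001, -1.0]]
contact_force: [1.8, 0.1, 0.1]
gripper_width: 0.0853
grasp_force: 0.0
magb cost 0.212 xy 0.4814 -0.2900 th 178.9
magb cost 0.212 xy 0.4811 -0.2894 th 178.1
[0.00901273 0.02491507 0.02810421]
```

View pics/p2.png

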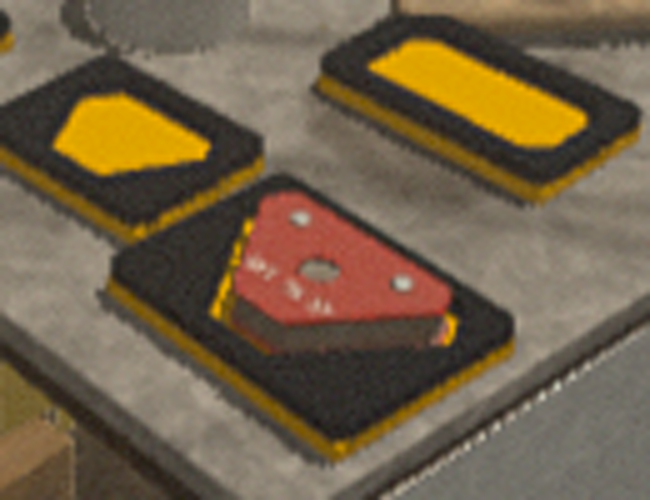

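```bash
python3 -m handwheel '-0.005 0.06 0 0 0 -0.2 -1; -0.01 0.12 0 0 0 -0.4 -1; -0.014 0.18 0 0 0 -0.6 -1; -0.014 0.242 -0.03 0 0 -0.8 -1; -0.014 0.242 -0.06 0 0 -1.0 -1; -0.014 0.242 -0.1 0 0 -1.105 -1; -0.014 0.242 -0.15 0 0 -1.105 -1; -0.014 0.242 -0.18 0 0 -1.105 -1; -0.014 0.242 -0.18 0 0 -1.105 -1; -0.014 0.242 -0.18 0 0 -1.105 -1'; python3 -m handwheel '0 0 -0.02 0 0 0 -1; 0 0 -0.029 0 0 0 -1; 0 0 -0.029 0 0 0 -0.5; 0 0 -0.029 0 0 0 1; 0 0 -0.029 0 0 0 1; 0 0 -0.029 0 0 0 1; 0 0 -0.029 0 0 0 1; 0 0 -0.029 0 0 0 1; 0 0 -0.029 0 0 0 1; 0 0 -0.029 0 0 0 1'
```

```text
clock: 13.55
position: [0.4661, 0.405, 0.2114]
eef_rot: [[-0.893, -0.45, 0.002], [-0.45, 0.893, 0.001], [-0.002, 0.0, -1.0]]
contact_force: [0.2, 0.8, 0.8]
gripper_width: 0.0854
grasp_force: 0.0
clock: 14.8
position: [0.4658, 0.405, 0.1821]
eef_rot: [[-0.893, -0.45, 0.002], [-0.45, 0.893, 0.001], [-0.002, 0.0, -1.0]]
contact_force: [-0.7, -1.1, 6.4]
gripper_width: 0.039
grasp_force: 59.7
```

```bash
python3 -m handwheel '0 0 0.06 0 0 0 1; 0 0 0.12 0 0 0 1; 0 -0.03 0.18 0 0 0.15 1; 0 -0.09 0.2 0 0 0.3 1; 0 -0.15 0.2 0 0 0.45 1; 0 -0.21 0.2 0 0 0.6 1; 0.01 -0.27 0.2 0 0 0.75 1; 0.02 -0.33 0.2 0 0 0.9 1; 0.03 -0.39 0.2 0 0 1.05 1; 0.03 -0.45 0.2 0 0 1.152 1'; python3 -m handwheel '0 -0.06 0 0 0 0 1; 0 -0.128 0 0 0 0 1; 0 -0.128 -0.05 0 0 0 1; 0 -0.128 -0.1 0 0 0 1; 0 -0.128 -0.15 0 0 0 1; 0 -0.128 -0.175 0 0 0 1; 0 -0.128 -0.185 0 0 0 1; 0 -0.128 -0.187 0 0 0 1; 0 -0.128 -0.187 0 0 0 1; 0 -0.128 -0.187 0 0 0 1'
python3 - <<'E'
from h import *
d=cam('side'); a=d['frame'][210:310,310:440]; cv2.imwrite('pics/p3.png',cv2.resize(a,None,fx=5,fy=5,interpolation=cv2.INTER_CUBIC))
E
```

```text
clock: 16.05
position: [0.4953, -0.0472, 0.3803]
eef_rot: [[0.052, -0.999, -0.0], [-0.999, -0.052, 0.0], [-0.0, 0.0, -1.0]]
contact_force: [0.7, -0.2, -2.7]
gripper_width: 0.0385
grasp_force: 61.5
clock: 17.3
position: [0.4959, -0.1733, 0.1948]
eef_rot: [[0.048, -0.999, 0.002], [-0.999, -0.048, -0.0], [0.0, -0.002, -1.0]]
contact_force: [1.1, -0.2, -1.6]
gripper_width: 0.0391
grasp_force: 61.5
```

View pics/p3.png

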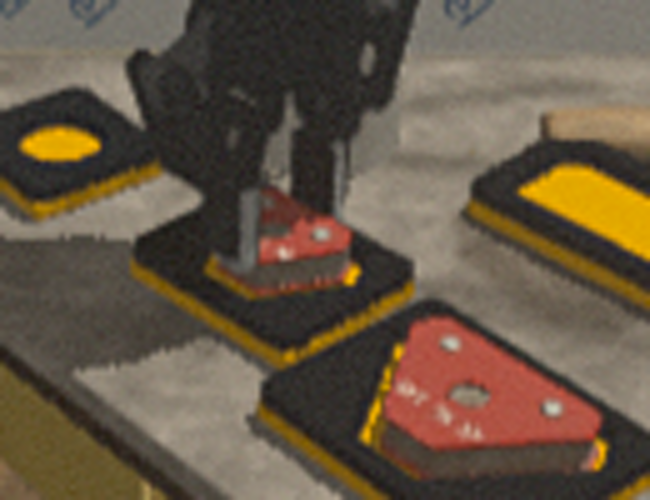

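```bash
python3 -m handwheel '0 0 -0.002 0 0 0 1; 0 0 -0.0042 0 0 0 1; 0 0 -0.0042 0 0 0 1; 0 0 -0.0042 0 0 0 1; 0 0 -0.0042 0 0 0 1; 0 0 -0.0042 0 0 0 0.2; 0 0 -0.0042 0 0 0 -0.5; 0 0 -0.0042 0 0 0 -1; 0 0 -0.0042 0 0 0 -1; 0 0 -0.0042 0 0 0 -1'; python3 -m handwheel '0 0 0.04 0 0 0 -1; 0 0 0.1 0 0 0 -1; 0 0.06 0.15 0 0 0 -1; -0.005 0.12 0.19 0 0 0 -1; -0.01 0.18 0.2 0 0 0 -1; -0.015 0.24 0.2 0 0 0 -1; -0.02 0.3 0.2 0 0 0 -1; -0.025 0.36 0.18 0 0 0 -1; -0.028 0.424 0.15 0 0 0 -1; -0.028 0.424 0.11 0 0 0 -1'
python3 - <<'E'
from h import *
d=cam('top');W=cloud(d);sr=soft(d,'red')
m=local(np.clip((sr-18)/27,0,1),W,(.495,-.172),.045); show('mags',fit(d,m,SML,[.009,.025],(.495,-.172),.07,[3,3.3]))
k=(m>.8);print(k.sum(),np.percentile(W[k][:,2],[5,50,95]))
E
```

```text
clock: 18.6
position: [0.4955, -0.1733, 0.1894]
eef_rot: [[0.048, -0.999, -0.0], [-0.999, -0.048, -0.0], [0.0, 0.0, -1.0]]
contact_force: [0.7, 1.1, 0.6]
gripper_width: 0.0854
grasp_force: 0.0
clock: 19.85
position: [0.4675, 0.254, 0.3001]
eef_rot: [[0.051, -0.999, 0.004], [-0.999, -0.051, 0.003], [-0.003, -0.004, -1.0]]
contact_force: [1.4, -0.1, -1.2]
gripper_width: 0.0857
grasp_force: 0.0
mags cost 0.280 xy 0.4963 -0.1742 th 180.3
mags cost 0.281 xy 0.4963 -0.1745 th 180.3
276 [nan nan nan]
```

```bash
python3 -m handwheel '0 0 -0.06 0 0 0 -1; 0 0 -0.1 0 0 0 -1; 0 0 -0.1175 0 0 0 -1; 0 0 -0.1175 0 0 0 -1; 0 0 -0.1175 0 0 0 0; 0 0 -0.1175 0 0 0 0.5; 0 0 -0.1175 0 0 0 1; 0 0 -0.1175 0 0 0 1; 0 0 -0.1175 0 0 0 1; 0 0 -0.1175 0 0 0 1'; python3 -m handwheel '0 0 0.03 0 0 0 1; 0 0 0.09 0 0 0 1; 0 0 0.15 0 0 0 1; 0 -0.06 0.18 0 0 0 1; 0 -0.12 0.18 0 0 0 1; 0 -0.18 0.18 0 0 0 1; 0.01 -0.24 0.18 0 0 0 1; 0.018 -0.3 0.18 0 0 0 1; 0.018 -0.3 0.12 0 0 0 1; 0.018 -0.3 0.07 0 0 0 1'
python3 - <<'E'
from h import *
d=cam('side'); a=d['frame'][160:260,260:390]; cv2.imwrite('pics/p4.png',cv2.resize(a,None,fx=5,fy=5,interpolation=cv2.INTER_CUBIC))
W=cloud(d); s=status.get_state(); p=np.array(s['position'])
m=(soft(d,'red')>25)&(np.linalg.norm(W-[p[0],p[1],p[2]-.165],axis=2)<.05); q=W[m]; print(m.sum(),p,q.min(0),q.max(0),q.mean(0))
E
```

```text
clock: 21.15
position: [0.4677, 0.2509, 0.1829]
eef_rot: [[0.048, -0.999, 0.001], [-0.999, -0.048, 0.001], [-0.001, -0.001, -1.0]]
contact_force: [-0.2, -0.8, 6.4]
gripper_width: 0.0212
grasp_force: 58.7
clock: 22.4
position: [0.4849, -0.0504, 0.2503]
eef_rot: [[0.045, -0.999, 0.0], [-0.999, -0.045, 0.001], [-0.001, -0.0, -1.0]]
contact_force: [0.5, 0.6, -1.3]
gripper_width: 0.021
grasp_force: 59.0
105 [ 0.48212223 -0.05004837  0.24374206] [ 0.4737772  -0.06266733  0.06840367] [ 0.49682481 -0.04288994  0.1081061 ] [ 0.48522738 -0.05735093  0.08698325]
```

View pics/p4.png

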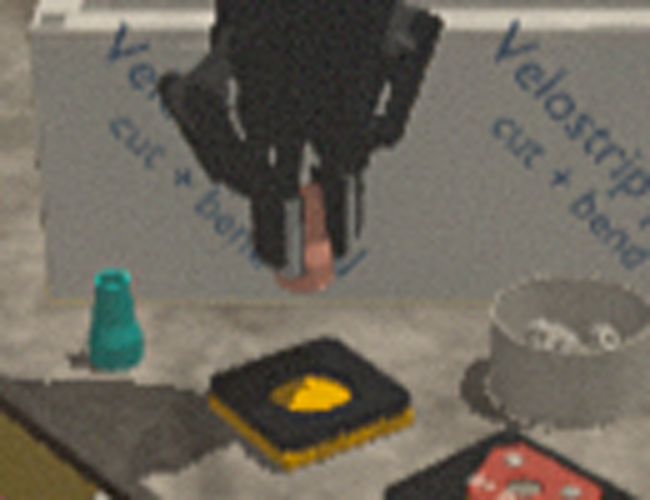

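```bash
python3 -m handwheel '0 0 -0.03 0 0 0 1; 0 0 -0.05 0 0 0 1; 0 0 -0.058 0 0 0 1; 0 0 -0.0605 0 0 0 1; 0 0 -0.0605 0 0 0 1; 0 0 -0.0605 0 0 0 1; 0 0 -0.0605 0 0 0 0.3; 0 0 -0.0605 0 0 0 -0.2; 0 0 -0.0605 0 0 0 -0.6; 0 0 -0.0605 0 0 0 -0.6'; python3 -m handwheel '0 0 0 0 0 0 -0.6; 0 0 0.03 0 0 0 -0.6; 0 0 0.08 0 0 0 -0.6; 0 0 0.14 0 0 0 -0.6; 0 0 0.2 0 0 0 -0.6; 0 0 0.2 0 0 0 -0.6; 0 0 0.2 0 0 0 -0.6; 0 0 0.2 0 0 0 -0.6; 0 0 0.2 0 0 0 -0.6; 0 0 0.2 0 0 0 -0.6'
python3 - <<'E'
from h import *
d=cam('side'); a=d['frame'][210:310,310:440]; cv2.imwrite('pics/p5.png',cv2.resize(a,None,fx=5,fy=5,interpolation=cv2.INTER_CUBIC))
E
```

```text
clock: 23.7
position: [0.4854, -0.0493, 0.1915]
eef_rot: [[0.048, -0.999, -0.0], [-0.999, -0.048, -0.0], [0.0, 0.0, -1.0]]
contact_force: [-0.0, -1.3, -0.3]
gripper_width: 0.0683
grasp_force: 0.0
clock: 24.95
position: [0.4854, -0.0493, 0.3909]
eef_rot: [[0.048, -0.999, -0.001], [-0.999, -0.048, -0.0], [0.0, 0.001, -1.0]]
contact_force: [0.4, -0.1, -0.2]
gripper_width: 0.0684
grasp_force: 0.0
```

View pics/p5.png

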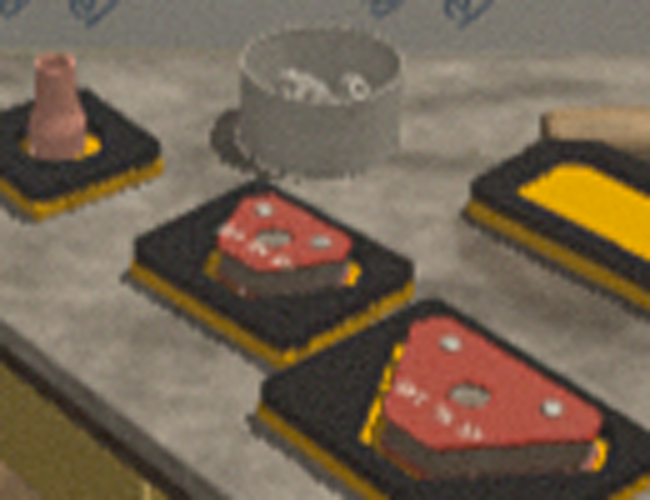

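```bash
python3 -m handwheel '0.04 0.03 -0.01 0 0 -0.18 -0.6; 0.08 0.06 -0.03 0 0 -0.36 -0.6; 0.12 0.09 -0.05 0 0 -0.54 -0.6; 0.16 0.12 -0.05 0 0 -0.72 -0.6; 0.2 0.147 -0.05 0 0 -0.9 -0.6; 0.2 0.147 -0.06 0 0 -1.08 -0.6; 0.2 0.147 -0.06 0 0 -1.26 -0.6; 0.2 0.147 -0.06 0 0 -1.414 -0.6; 0.2 0.147 -0.06 0 0 -1.414 -0.6; 0.2 0.147 -0.06 0 0 -1.414 -0.6'; python3 - <<'E'
from h import *
s=status.get_state(); print(np.round(s['q'],1))
E
```

```text
clock: 26.25
position: [0.6855, 0.0977, 0.3313]
eef_rot: [[-0.978, -0.206, -0.0], [-0.206, 0.978, -0.0], [0.0, -0.0, -1.0]]
contact_force: [0.3, -0.3, -0.6]
gripper_width: 0.0683
grasp_force: 0.0
[ 21.   32.5  22.9   0.  -80.4 -99.1]
```

```bash
python3 -m handwheel '0 0 -0.05 0 0 0 -0.6; 0 0 -0.09 0 0 0 -0.6; 0 0 -0.12 0 0 0 -0.6; 0 0 -0.1295 0 0 0 -0.6; 0 0 -0.1295 0 0 0 -0.6; 0 0 -0.1295 0 0 0 0; 0 0 -0.1295 0 0 0 1; 0 0 -0.1295 0 0 0 1; 0 0 -0.1295 0 0 0 1; 0 0 -0.1295 0 0 0 1'; python3 -m handwheel '0 0 0.03 0 0 0 1; 0 0 0.08 0 0 0 1; 0 0 0.13 0 0 0 1; 0 0 0.18 0 0 0 1; 0 0 0.18 0 0 0 1; 0 0 0.18 0 0 0 1; 0 0 0.18 0 0 0 1; 0 0 0.18 0 0 0 1; 0 0 0.18 0 0 0 1; 0 0 0.18 0 0 0 1'
python3 - <<'E'
from h import *
d=cam('side'); W=cloud(d); s=status.get_state(); p=np.array(s['position']); R=np.array(s['eef_rot'])
m=(soft(d,'y')>50)&(np.linalg.norm(W-[p[0],p[1],p[2]-.165],axis=2)<.09); q=(W[m]-p)@R; print(m.sum(),q.min(0),q.max(0))
v,u=np.where(m); c=(int(v.mean()),int(u.mean())); a=d['frame'][max(0,c[0]-60):c[0]+60,c[1]-80:c[1]+80]; cv2.imwrite('pics/p6.png',cv2.resize(a,None,fx=4.5,fy=4.5,interpolation=cv2.INTER_CUBIC))
E
```

```text
clock: 27.5
position: [0.6859, 0.098, 0.2038]
eef_rot: [[-0.979, -0.204, 0.003], [-0.204, 0.979, 0.001], [-0.003, -0.0, -1.0]]
contact_force: [-1.3, 1.3, 6.0]
gripper_width: 0.033
grasp_force: 60.7
clock: 28.75
position: [0.6855, 0.0977, 0.3818]
eef_rot: [[-0.979, -0.203, -0.0], [-0.203, 0.979, -0.0], [0.0, -0.0, -1.0]]
contact_force: [-0.0, 0.4, -3.2]
gripper_width: 0.0329
grasp_force: 60.1
314 [-0.03572893 -0.02148791  0.13890387] [0.03231257 0.01125403 0.19773407]
```

View pics/p6.png

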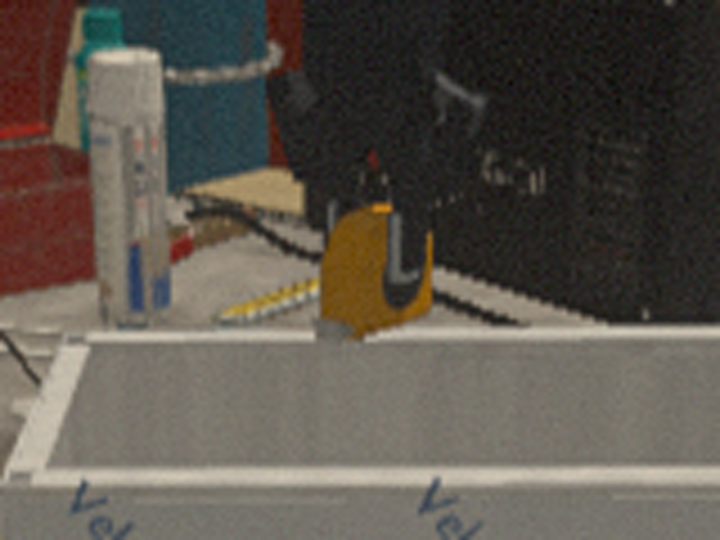

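```bash
python3 -m handwheel '-0.01 -0.03 0.01 0 0 0.15 1; -0.02 -0.07 0.015 0 0 0.3 1; -0.03 -0.11 0.015 0 0 0.45 1; -0.04 -0.16 0.015 0 0 0.6 1; -0.05 -0.21 0.015 0 0 0.78 1; -0.056 -0.26 0.015 0 0 0.96 1; -0.056 -0.31 0.01 0 0 1.14 1; -0.056 -0.333 0 0 0 1.3 1; -0.056 -0.333 0 0 0 1.407 1; -0.056 -0.333 0 0 0 1.407 1'; python3 -m handwheel '0 0 -0.05 0 0 0 1; 0 0 -0.1 0 0 0 1; 0 0 -0.14 0 0 0 1; 0 0 -0.15 0 0 0 1; 0 0 -0.15 0 0 0 1; 0 0 -0.15 0 0 0 1; 0 0 -0.15 0 0 0 1; 0 0 -0.15 0 0 0 1; 0 0 -0.15 0 0 0 1; 0 0 -0.15 0 0 0 1'
python3 - <<'E'
from h import *
d=cam('side'); a=d['frame'][180:290,370:500]; cv2.imwrite('pics/p7.png',cv2.resize(a,None,fx=5,fy=5,interpolation=cv2.INTER_CUBIC))
E
```

```text
clock: 30.05
position: [0.6294, -0.2357, 0.3819]
eef_rot: [[0.039, -0.999, -0.0], [-0.999, -0.039, -0.0], [-0.0, 0.0, -1.0]]
contact_force: [0.3, 0.2, -1.8]
gripper_width: 0.0334
grasp_force: 60.1
clock: 31.3
position: [0.6294, -0.2353, 0.232]
eef_rot: [[0.041, -0.999, -0.0], [-0.999, -0.041, -0.0], [0.0, 0.0, -1.0]]
contact_force: [0.1, 0.4, -2.0]
gripper_width: 0.0328
grasp_force: 60.2
```

View pics/p7.png

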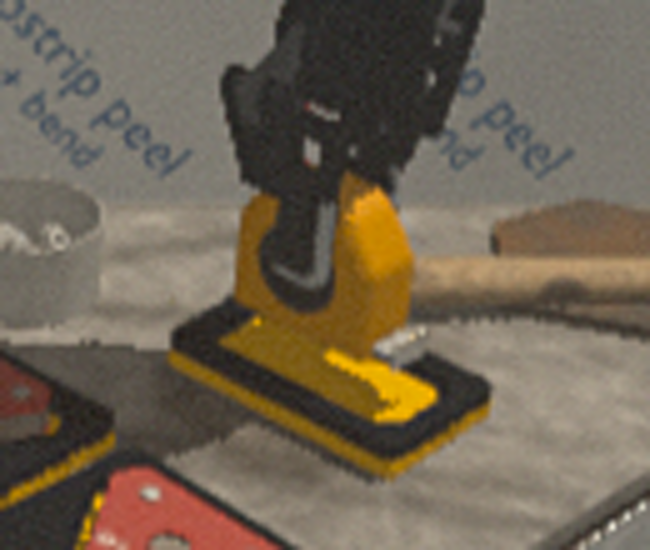

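```bash
python3 -m handwheel '0 0 -0.006 0 0 0 1; 0 0 -0.012 0 0 0 1; 0 0 -0.016 0 0 0 1; 0 0 -0.019 0 0 0 1; 0 0 -0.0205 0 0 0 1; 0 0 -0.0205 0 0 0 1; 0 0 -0.0205 0 0 0 1; 0 0 -0.0205 0 0 0 1; 0 0 -0.0205 0 0 0 1; 0 0 -0.0205 0 0 0 1'
```

```text
clock: 32.6
position: [0.6295, -0.2353, 0.2115]
eef_rot: [[0.041, -0.999, 0.0], [-0.999, -0.041, -0.0], [0.0, -0.0, -1.0]]
contact_force: [-0.5, 0.3, -1.2]
gripper_width: 0.033
grasp_force: 60.2
```

```bash
python3 -m handwheel '0 0 -0.001 0 0 0 1; 0 0 -0.001 0 0 0 1; 0 0 -0.001 0 0 0 0.5; 0 0 -0.001 0 0 0 0; 0 0 -0.001 0 0 0 -0.1; 0 0 -0.001 0 0 0 -0.1; 0 0 -0.001 0 0 0 -0.1; 0 0 -0.001 0 0 0 -0.1; 0 0 -0.001 0 0 0 -0.1; 0 0 -0.001 0 0 0 -0.1'; python3 -m handwheel '0 0 0.02 0 0 0 -0.1; 0 0 0.06 0 0 0 -0.1; 0 0 0.12 0 0 0 -0.1; 0 0 0.17 0 0 0 -0.1; -0.05 0.04 0.18 0 0 0 -0.1; -0.1 0.1 0.18 0 0 0 -0.1; -0.15 0.15 0.18 0 0 0 -0.1; -0.2 0.2 0.18 0 0 0 -0.1; -0.2 0.25 0.18 0 0 0 -0.1; -0.2 0.3 0.18 0 0 0 -0.1'
python3 - <<'E'
from h import *
d=cam('side'); a=d['frame'][205:325,300:480]; a=cv2.resize(a,(800,533),interpolation=cv2.INTER_CUBIC); cv2.imwrite('pics/p8.png',a)
t=cam('top');W=cloud(t);sr=soft(t,'red')
for n,P,p,r in(('b',BIG,(.479,-.287),.06),('s',SML,(.495,-.172),.045)):
    m=local(np.clip((sr-18)/27,0,1),W,p,r); k=(m>.8)&(W[...,2]>.018); q=W[k]; c=np.linalg.lstsq(np.c_[q[:,:2],np.ones(len(q))],q[:,2],rcond=None)[0]; print(n,np.median(q[:,2]),'slope',c[:2])
for p,r in(((.629,-.238),.07),((.485,-.048),.03),((.59,-.1),.055)):
  for nm,ww in(('top',W),('side',cloud(d))):
    k=(np.hypot(ww[...,0]-p[0],ww[...,1]-p[1])<r)&(ww[...,2]>.025); q=ww[k]; print(p,nm,q.min(0).round(3),q.max(0).round(3))
E
```

```text
clock: 33.85
position: [0.6295, -0.2353, 0.2105]
eef_rot: [[0.041, -0.999, 0.0], [-0.999, -0.041, -0.0], [0.0, -0.0, -1.0]]
contact_force: [-0.4, 0.0, -0.2]
gripper_width: 0.0472
grasp_force: 0.0
clock: 35.1
position: [0.428, 0.0632, 0.3914]
eef_rot: [[0.041, -0.999, 0.002], [-0.999, -0.04, 0.001], [-0.001, -0.002, -1.0]]
contact_force: [2.3, -0.3, 0.3]
gripper_width: 0.0465
grasp_force: 0.0
b 0.025317102990651597 slope [0.00570838 0.00416601]
s 0.02541444952268944 slope [-0.00364762  0.00591514]
(0.629, -0.238) top [ 0.61  -0.261  0.025] [ 0.672 -0.183  0.078]
(0.629, -0.238) side [ 0.608 -0.268  0.025] [ 0.643 -0.201  0.073]
(0.485, -0.048) top [ 0.476 -0.057  0.025] [ 0.496 -0.035  0.053]
(0.485, -0.048) side [ 0.475 -0.062  0.025] [ 0.495 -0.041  0.052]
(0.59, -0.1) top [ 0.556 -0.135  0.025] [ 0.625 -0.065  0.042]
(0.59, -0.1) side [ 0.554 -0.138  0.025] [ 0.628 -0.065  0.039]
```

View pics/p8.png

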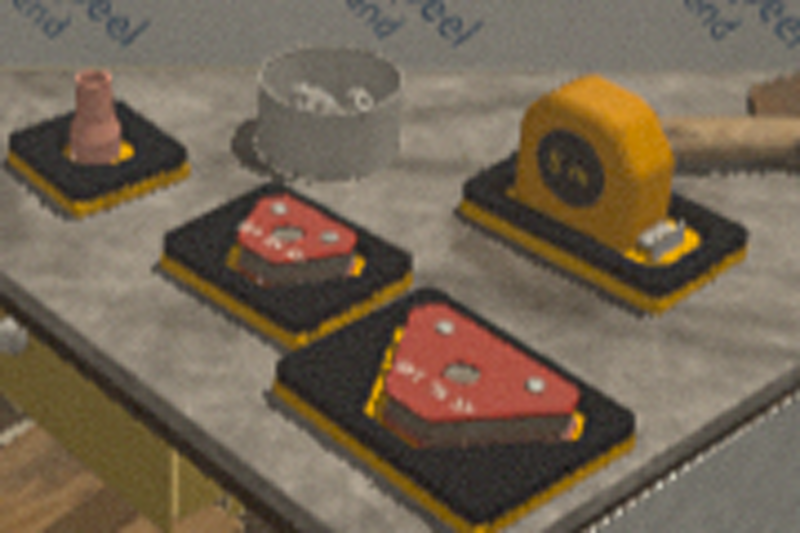

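```bash
python3 -c "
from plant import workorder; print(workorder.finish_job())"
```

```text
the job is handed in; nothing more can be done
None
```

Both magnets, the pink gas cup and the tape measure are back in their own cut-outs, fully down and the right way round. The nut tin had not moved in the last camera check, and the job was handed in after about 35 s of robot time; the hand-in returned no verdict.

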